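# Dial open the sample lock box

### The job

Open the blue lock box that holds the stone samples: with its lid kept shut, turn the dial clockwise until its white pointer is on the yellow mark, then anticlockwise to the blue mark, then clockwise to the green mark, pausing about a second on each and never running clearly past the yellow or the blue mark, or the code is spoiled. Then slide the grey lid fully open by its black rib, leaving the dial on the green mark and the other things on the bench where they are.

Things in the scene. Friction and masses are not known exactly. Their poses are not given: they have to be found in the camera images.
- lockbox: Blue steel lock box fixed to the bench, 150 (x) x 300 (y) x 87 mm high; origin at the centre of its underside. Its +y half is covered by a fixed aluminium face plate (top at 87 mm) that carries the dial; its -y half is closed by the sliding grey lid, between two dark rails whose tops are at 91 mm. Its place and yaw vary from start to start.
- dial (a joint): Dial angle in rad, clockwise from above positive; 0 when the white pointer points along the box's +x. The marks stand at +0.80 (yellow), -0.70 (blue) and +0.25 (green). It starts somewhere between the blue and the green mark. It turns freely on past the marks (no stops or clicks there), against an even friction of about 0.08 N m, and stays where it is left.
- dial_knob (a point): Grip point on the dial's axis, 26 mm above the face plate and 12 mm below the knob's top: a round upright dark steel fluted knob 42 mm in diameter and 30 mm tall. It stands on a flat black disc 90 mm in diameter (top 8 mm above the face plate, 18 mm below this point) that turns with it. The axes turn with the dial: x points along the pointer.
- dial_pointer (a point): Outer end of the dial's white pointer line, on the rim of the black disc, 45 mm from the axis. A second white line on the knob's top lies in the same direction.
- mark_yellow (a point): Yellow dot, 11 mm in diameter, on the face plate 59 mm from the dial's axis.
- mark_blue (a point): Blue dot, same size and distance from the axis.
- mark_green (a point): Green dot, same size and distance from the axis: the last mark, at which the lid is free.
- lid (a joint): How far the lid has slid open, in m: 0 shut, 0.115 fully open against its stop. It slides along the box's -y, away from the dial, against about 2 N of friction plus 8 N per m/s, and stays where it is left. A pin inside holds it shut (2 mm of play) unless the dial is within about 0.17 rad of the green mark; while the pin passes, it keeps the dial there.
- lid_grip (a point): Grip point on the lid: the middle of its black rib, 8 mm below the rib's top. The rib is 14 mm thick along the box's y, 64 mm long along the box's x, and stands 25 mm above the surrounding black foot plate (3 mm thick, on the lid). The point's axes are those of the box and it moves with the lid; shut, it lies 149 mm from the dial's axis along the box's -y.
- battery: Bystander: loose dark grey tool battery, 66 x 128 x 70 mm, origin under its centre.
- tin: Bystander: loose round cream and red tin, 75 mm in diameter, 88 mm high, origin under its centre.
- tape_roll: Bystander: loose roll of masking tape lying flat, 100 mm in diameter, 25 mm high, origin under its centre.
- offcut: Bystander: loose pale stone block, 55 x 85 x 42 mm, origin under its centre.

How it is judged:
By the outcome, as a careful person would: the job done as asked, in the order asked, and still so for the second after the job is handed in, with the robot touching nothing.
It also fails if it takes over 58 s, if anything falls off the work surface, if the arm or the gripper's body presses on something with over 40 N, if the wrist force passes 120 N, or if a joint passes its speed limit or range.

### The arm

A 6-joint arm with a two-finger parallel gripper is mounted at the origin on the work surface; the furniture and walls round the work are solid. World frame = base frame: x ahead of the robot, y to its left, z up, the work surface at z = 0. Lengths are in mm, angles in degrees, forces in N, time in s.
With the tool pointing down it reaches from about 425 to 950 mm from the base axis. Payload 14.7 kg.
Tool frame: the origin (TCP) lies between the finger pads; the fingertips stand 25 mm ahead of it and the grasp point (between the pads) lies 6 mm ahead of it; z points along the fingers, y is the direction in which the jaws open and shut (so a half turn about z gives the same grasp; the last joint's range is limited). The gripper opens to 85 mm and grips with 20 to 120 N. Pads are 22 mm wide; open, the fingers measure 114 mm over their backs; the gripper's body (76 mm by 85 mm) begins 54 mm behind the grasp point. The pads swing forward as they close: fully open they stand 13 mm farther back than shut.
Start: joints at [-76.18, 27.513, 91.461, -0, 61.026, -2.67], TCP at [184.515, -623.255, 256.297] pointing down, gripper open.
Joint ranges: [-157.49, 157.49], [-46.99, 117.5], [13.45, 153.17], [-89.5, 269.5], [5.16, 153.95], [-167.48, 167.48]. Speed limits (degrees/s): [108.29, 108.29, 136.94, 172.46, 172.46, 172.46].

### API

Orientations are given as [roll, pitch, yaw] about the fixed x, y, z axes, in that order (R = Rz(yaw) Ry(pitch) Rx(roll)).
In Python, from workcell import bot gives the robot as it stands.
- The arm moves only by the tool apply_moves, never from a script. Its argument "deltas" is a list that holds one entry, the list of rows, each a list of 6 numbers: the shift along the tool's x, y, z normalised to -1 to 1, where 1 is 30 cm, then the turn, a rotation vector about the tool's x, y, z normalised to -1 to 1, where 1 is pi/2 rad. In form: [[[tx, ty, tz, rx, ry, rz], ...]]. A call has 1 to 20 rows; each row is the pose to reach, as a shift and turn from the pose measured when the call began, along the tool's axes at that moment; what a row does not reach only later rows make up. A row lasts 1/10 s, in which the tool goes at most 50 mm and 8.59 degrees, less where a joint would pass 70% of its speed; a pose out of reach is approached as far as the arm can. A call with a number of a shift or a turn outside -1 to 1 is refused whole. A call with a gripper value outside its range is refused whole. "claw" is the gripper's target within -1 to 1 (fully open at 1, half-way at 0, shut at -1), set as the call begins (left out, the last holds). The fingers move at their own pace and stop on an object; "squeeze" is the grip in N (left out, the last holds). Time passes only in rows, so rows that repeat a pose let the fingers close. It gives the time, the measured TCP pose, the force and the opening at its end, in the units of the state.
- bot.get_obs(): the state, without advancing time (a new reading comes with each control period).
- bot.read_camera(name): name is "side" or "top"; returns a dict with "frame" (480x640x3 uint8, red, green, blue), "K" (3x3 intrinsics, pixels), "R" (3x3) and "t" (3): a world point X has camera coordinates R X + t. Camera axes: x right, y down, z forward; pixel columns grow to the right and rows downward; lengths in mm; the calibration is good to about 2 mm. A picture is of the moment at which its call begins. There is no depth.
- bot.sign_off(): hands the job in, once; it reports no verdict.
The state is a dict: "time": time; "joints": joint angles; "qvel": joint speeds; "joint_efforts": joint torques, N m; "position": TCP position; "tool_rot": TCP orientation; "force": force on the tool from outside, world axes, zero at the start; "wrist_torque": the same for the moment, N m; "finger_gap": finger opening in mm.
Only numpy, scipy, OpenCV 4.12 (cv2) and the standard library are available. Lean on these libraries where they do the work, as an engineer would, in place of code of your own. Each camera call takes 0.05 s, during which the arm holds its last target. There are 200 camera calls.

## Working session

There is one attempt and no reset: what is moved stays moved. The work goes in short steps, Python scripts to look and compute and a tool call to move; the robot and the scene stay as the last step left them, time stands still between calls to the robot, and variables do not carry over. Pictures are saved under pics/ and viewed, about 8 in all and at most 12, crops included, and the job is handed in when it is done.

Besides the shell and the picture viewer there is one more tool, called after "Call:" as name([rows], argument=value, ...), one row to a line, values as JSON. apply_moves: Moves the arm, as the interface text tells. Its arguments: {"type":"object","properties":{"deltas":{"type":"array","items":{"type":"array","items":{"type":"array","items":{"type":"number"}}}},"claw":{"type":"number"},"squeeze":{"type":"number"}},"required":["deltas"]}

```bash
mkdir -p pics; ls; python3 - <<'E'
from workcell import bot
import cv2
o=bot.get_obs();print(o)
for n in("side","top"):
    c=bot.read_camera(n);cv2.imwrite(f"pics/{n}0.png",c["frame"][:,:,::-1]);print(n,c["K"].tolist(),c["R"].tolist(),c["t"].tolist(), (-c["R"].T@c["t"]).tolist())
E
```

```text
pics
{'time': 0.0, 'joints': array([-7.61807389e+01,  2.75517426e+01,  9.14947729e+01,  9.67328652e-04,
        6.10234701e+01, -2.66884543e+00]), 'qvel': array([ 0.08699929,  0.01691849,  0.04711866,  0.01657153,  0.08345892,
       -0.03636939]), 'joint_efforts': array([ 1.04677911e-03, -9.50659847e+01, -4.30193996e+01, -1.38837754e-04,
        1.23316393e-02, -1.87945616e-06]), 'position': array([ 184.42749899, -622.89208502,  255.64432656]), 'tool_rot': array([-1.79930130e+02, -4.10350523e-03,  1.64876349e+01]), 'force': array([ 0.61150058, -0.38866671,  0.83491725]), 'wrist_torque': array([-0.01686245,  0.03774369, -0.07983994]), 'finger_gap': 85.41499755778207}
side [[439.8665809182153, 0.0, 320.99693143662665], [0.0, 439.8665809182153, 240.37721795057936], [0.0, 0.0, 1.0]] [[-0.9898723876712249, -0.14029618435940128, 0.02167110473098451], [-0.10812892739916809, 0.6462212986198576, -0.7554509701294785], [0.09198255913799014, -0.7501433288807263, -0.654846695761816]] [527.8367561441434, 149.16005901575605, 1141.5701438727824] [433.6150040282654, 834.0043036878693, 848.7977423601927]
top [[572.2497897001891, 0.0, 309.97749552298336], [0.0, 572.2497897001891, 241.995255782372], [0.0, 0.0, 1.0]] [[-0.005005376354427769, -0.999784571714197, 0.02014339519073873], [-0.9986009859555943, 0.003937038206608519, -0.05273111584894405], [0.05264045075857148, -0.02037915337837777, -0.9984055654149346]] [-53.89334309750843, 522.7901779399523, 1632.1869168753412] [435.86997564697464, -22.67739033039389, 1658.237405951589]
```

View pics/top0.png

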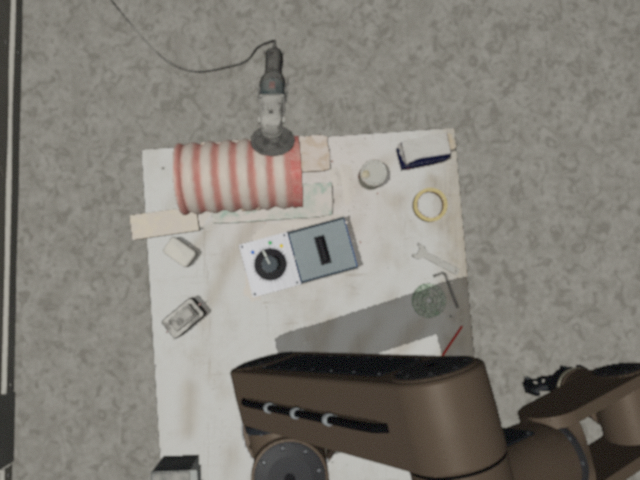

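View pics/side0.png

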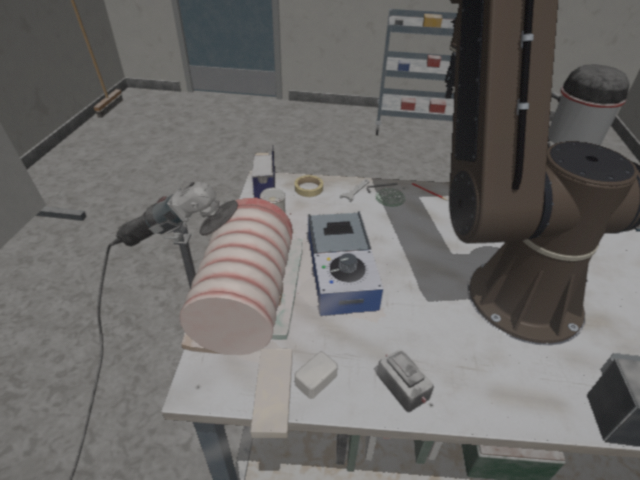

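The top view shows the box's dial at about (270,264), the rib at (323,249), and the marks above the dial. The side view shows the dial at (347,265) and the rib at (338,228). A tall striped column lies just beyond the box. Next I'll measure with colour masks.

```bash
cat > h.py <<'E'
import numpy as np,cv2
from workcell import bot
def ray(c,u,v,z):
    C=-c["R"].T@c["t"]; d=c["R"].T@np.linalg.solve(c["K"],[u,v,1.]); return C+d*(z-C[2])/d[2]
def proj(c,X):
    p=c["K"]@(c["R"]@np.asarray(X,float)+c["t"]); return p[:2]/p[2]
def blobs(m,lo=2,hi=4000):
    n,_,s,ce=cv2.connectedComponentsWithStats(m.astype(np.uint8)); return [(int(s[i,4]),ce[i].round(2).tolist(),s[i,:4].tolist()) for i in range(1,n) if lo<=s[i,4]<=hi]
E
python3 - <<'E'
from h import *
out=[]
for n,(x0,y0,x1,y1) in dict(top=(230,205,370,305),side=(290,200,400,325)).items():
    c=bot.read_camera(n);f=c["frame"][y0:y1,x0:x1];hsv=cv2.cvtColor(f,cv2.COLOR_RGB2HSV);H,S,V=[hsv[...,i].astype(int) for i in range(3)]
    for k,m in dict(yel=(abs(H-28)<8)&(S>70),blue=(abs(H-115)<12)&(S>90),green=(abs(H-65)<18)&(S>60),dark=V<62).items():
        for a,ce,b in blobs(m,3):
            u,v=ce[0]+x0,ce[1]+y0; print(n,k,a,(u,v),b[2:],ray(c,u,v,87).round(1))
    out.append(cv2.resize(f[:,:,::-1],(560,400) if n=="top" else (440,500),interpolation=cv2.INTER_CUBIC))
    cv2.imwrite(f"pics/crop_{n}.png",out[-1])
h=max(i.shape[0] for i in out);a=np.zeros((500,1000,3),np.uint8);a[:400,:560]=out[0];a[:,560:]=out[1]
cv2.imwrite("pics/crop.png",cv2.resize(a,(800,400)))
E
```

```text
top yel 7 (281.0, 245.29) [3, 3] [510.   24.9  87. ]
top blue 3 (252.32999999999998, 251.67000000000002) [2, 2] [492.8 103.5  87. ]
top green 4 (269.5, 242.5) [2, 2] [517.8  56.4  87. ]
top dark 228 (322.43, 249.63) [14, 28] [497.6 -88.9  87. ]
top dark 420 (271.18, 264.6) [29, 29] [457.1  51.9  87. ]
side yel 6 (328.0, 258.5) [3, 2] [513.4  27.6  87. ]
side blue 6 (331.0, 281.5) [3, 2] [496.  105.9  87. ]
side blue 538 (363.62, 302.77) [49, 23] [414.3 160.3  87. ]
side green 6 (323.0, 266.5) [3, 2] [521.9  58.3  87. ]
side dark 269 (338.1, 227.94) [28, 12] [501.7 -97.9  87. ]
side dark 60 (334.7, 263.67) [8, 11] [494.4  43.5  87. ]
side dark 43 (359.53, 265.37) [7, 11] [432.7  39.5  87. ]
side dark 97 (340.8, 274.58) [20, 8] [475.3  79.   87. ]
```

View pics/crop.png

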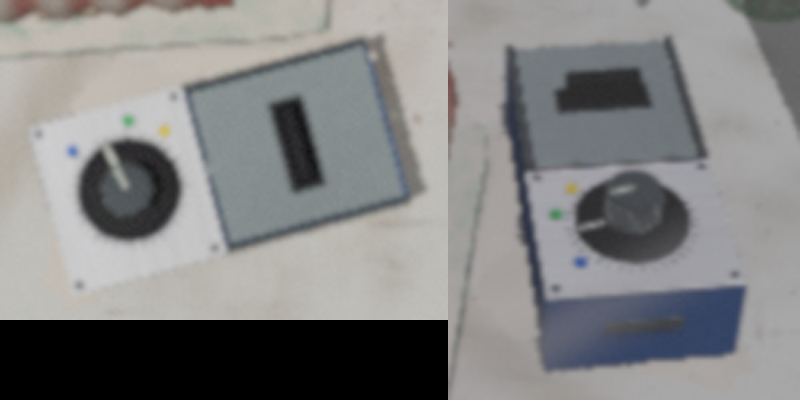

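The crop shows the yellow, green and blue dots clearly. The white pointer sits between blue and green, near the middle of that gap. The rib is on the lid, with a dark foot plate around it. Next I'll fit the pose and the pointer angle.

```bash
cat >> h.py <<'E'
def segs(c,X,r,zc,lo=150):  # bright low-saturation pixels within r of axis X on plane zc -> world points
    f=c["frame"];hsv=cv2.cvtColor(f,cv2.COLOR_RGB2HSV);u0,v0=proj(c,[*X,zc]).round().astype(int);P=[]
    for v in range(v0-25,v0+26):
        for u in range(u0-25,u0+26):
            w=ray(c,u,v,zc)[:2]-X
            if np.hypot(*w)<r and hsv[v,u,2]>lo: P.append([*w,hsv[v,u,2]])
    return np.array(P)
E
python3 - <<'E'
from h import *
a=np.array([.8,-.7,.25]);M=59*np.c_[np.cos(a),-np.sin(a)]
D=dict(top=[(281.0,245.29),(252.33,251.67),(269.5,242.5)],side=[(328,258.5),(331,281.5),(323,266.5)])
for n in D:
    c=bot.read_camera(n)
    # refine dot centroids by saturation weighting
    f=c["frame"];S=cv2.cvtColor(f,cv2.COLOR_RGB2HSV)[...,1].astype(float);W=[]
    for u,v in D[n]:
        u0,v0=round(u),round(v);p=S[v0-3:v0+4,u0-3:u0+4];p=np.clip(p-40,0,None);yy,xx=np.mgrid[v0-3:v0+4,u0-3:u0+4]
        W.append(ray(c,(p*xx).sum()/p.sum(),(p*yy).sum()/p.sum(),87)[:2])
    W=np.array(W);A=M-M.mean(0);B=W-W.mean(0);z=(A[:,0]+1j*A[:,1]).conj()@(B[:,0]+1j*B[:,1]);th=np.angle(z)
    R=np.array([[np.cos(th),-np.sin(th)],[np.sin(th),np.cos(th)]]);t=W.mean(0)-R@M.mean(0)
    print(n,"yaw",np.degrees(th).round(2),"scale",abs(z)/(A**2).sum(),"axis",t.round(1),"res",(M@R.T+t-W).round(1).tolist())
    rib=t+R@[0,-149]; print("rib pred",rib.round(1), "px",proj(c,[*rib,115]).round(1))
    # dark disc ellipse (top of disc z=95) and rib blob orientation
    V=f.max(2)
    for k,zc,x in(("disc",95,t),("rib",105,rib)):
        u0,v0=proj(c,[*x,zc]).round().astype(int)
        m=np.zeros(V.shape,np.uint8);m[v0-20:v0+21,u0-20:u0+21]=(V<95)[v0-20:v0+21,u0-20:u0+21]
        cn=max(cv2.findContours(m,0,cv2.CHAIN_APPROX_NONE)[0],key=cv2.contourArea)
        w=np.array([ray(c,*q[0],zc)[:2] for q in cn],np.float32); print(k,cv2.minAreaRect(w),cv2.minEnclosingCircle(w))
    for k,zc,r in(("disc",95,43),("knobtop",125,19)):
        P=segs(c,t,r,zc,110)
        if len(P):
            Q=P[:,:2]; m=(Q*P[:,2:]).sum(0)/P[:,2].sum(); print(k,len(P),"cent",m.round(1),"cw angle",(th-np.arctan2(m[1],m[0])).round(3),P[:,:].round(0).astype(int).tolist()[:25])
E
```

```text
top yaw 15.3 scale 1.0040779881842077 axis [459.   55.1] res [[0.1, 0.0], [0.2, -0.2], [-0.3, 0.2]]
rib pred [498.3 -88.6] px [322.8 248.9]
disc ((458.6929931640625, 54.731483459472656), (81.05785369873047, 80.779541015625), 44.77643585205078) ((459.0264587402344, 54.48301315307617), 41.93312072753906)
rib ((497.1458435058594, -87.95620727539062), (77.28732299804688, 28.02750015258789), 15.577189445495605) ((497.23431396484375, -88.30318450927734), 39.61325454711914)
disc 65 cent [15.1 12.8] cw angle -0.438 [[41, 13, 119], [41, -14, 114], [38, 19, 150], [38, 16, 122], [35, 24, 126], [35, 21, 143], [35, 19, 156], [35, 16, 140], [32, 21, 125], [32, 19, 156], [32, 16, 155], [32, 13, 124], [30, 19, 151], [30, 16, 166], [30, 13, 148], [27, 32, 112], [27, 19, 130], [27, 16, 166], [27, 13, 164], [27, 11, 128], [24, 35, 118], [24, 16, 151], [24, 13, 166], [24, 11, 142], [22, 16, 121]]
knobtop 25 cent [7.8 4.5] cw angle -0.252 [[15, 9, 153], [15, 6, 147], [15, 3, 115], [13, 11, 124], [13, 9, 151], [13, 6, 154], [13, 3, 133], [10, 9, 137], [10, 6, 153], [10, 3, 146], [10, 1, 116], [7, 9, 118],
[... 710 characters left out ...]
-38, 117], [11, -30, 120], [8, -30, 123], [6, -31, 121], [3, -31, 114], [-24, -35, 120], [18, -25, 112], [15, -25, 122], [13, -26, 134], [10, -26, 140], [8, -26, 132], [6, -27, 120], [15, -22, 116], [13, -22, 112], [33, 17, 116], [31, 17, 130], [28, 16, 126], [26, 16, 111], [37, 21, 113]]
knobtop 25 cent [ 5.6 -4.6] cw angle 0.95 [[11, -15, 134], [9, -16, 122], [6, -16, 115], [4, -17, 113], [1, -17, 113], [-1, -17, 116], [-3, -18, 122], [15, -11, 129], [13, -11, 111], [-11, -15, 128], [18, -7, 123], [-14, -12, 118], [-16, -9, 116], [9, 2, 120], [7, 2, 123], [4, 2, 121], [2, 1, 114], [16, 7, 112], [14, 7, 122], [11, 6, 134], [9, 6, 140], [7, 5, 132], [4, 5, 120], [13, 10, 116], [11, 10, 112]]
```

```bash
cat >> h.py <<'E'
from scipy.spatial.transform import Rotation as Ro
def delta(X,yaw,o=None):
    o=o or bot.get_obs();R=Ro.from_euler('xyz',o["tool_rot"],degrees=True);T=Ro.from_euler('xyz',[180,0,yaw],degrees=True)
    d=R.inv().apply(np.array(X)-o["position"])/300;r=(R.inv()*T).as_rotvec()/(np.pi/2);print("delta",d.round(4).tolist(),r.round(4).tolist())
def st():
    o=bot.get_obs();print(round(o["time"],2),o["position"].round(1),o["tool_rot"].round(2),"F",o["force"].round(1),"T",o["wrist_torque"].round(2),"gap",round(o["finger_gap"],1),"q6",o["joints"][5].round(1))
E
python3 -c "
from h import *
st();delta([330,-480,250],16.5)"
```

```text
0.3 [ 184.5 -623.2  256.1] [-179.98   -0.     16.49] F [-0.9  0.2 -0. ] T [-0.04 -0.04  0.01] gap 85.1 q6 -2.7
delta [0.6005, -0.3199, 0.0204] [-0.0002, -0.0, -0.0001]
```

Call:
apply_moves([
  [[0.6,-0.32,0.02,0,0,0],[0.6,-0.32,0.02,0,0,0],[0.6,-0.32,0.02,0,0,0],[0.6,-0.32,0.02,0,0,0],[0.6,-0.32,0.02,0,0,0]],
], claw=1)

```text
time: 0.8
position: [332.9, -476.1, 250.0]
tool_rot: [-179.9, -0.0, 16.7]
force: [-1.1, 0.7, 0.0]
finger_gap: 85.5
```

```bash
python3 -c "
from h import *
st();delta([455,-210,250],16.5)"
```

```text
0.8 [ 332.9 -476.1  250. ] [-1.799e+02 -5.000e-02  1.669e+01] F [-1.1  0.7  0. ] T [-0.02  0.07 -0.01] gap 85.5 q6 15.2
delta [0.6446, -0.7327, 0.002] [-0.0011, -0.0005, 0.0021]
```

Call:
apply_moves([
  [[0.64,-0.73,0,0,0,0],[0.64,-0.73,0,0,0,0],[0.64,-0.73,0,0,0,0],[0.64,-0.73,0,0,0,0],[0.64,-0.73,0,0,0,0],[0.64,-0.73,0,0,0,0],[0.64,-0.73,0,0,0,0]],
])

```text
time: 1.5
position: [455.5, -207.1, 250.8]
tool_rot: [-179.9, -0.1, 16.9]
force: [0.1, -1.7, -0.4]
finger_gap: 85.3
```

```bash
python3 -c "
from h import *
st();delta([460.5,56,190],16.5)"
```

```text
1.5 [ 455.5 -207.1  250.8] [-1.7987e+02 -9.0000e-02  1.6920e+01] F [ 0.1 -1.7 -0.4] T [-0.02  0.03 -0.04] gap 85.3 q6 44.9
delta [0.2711, -0.8338, 0.2049] [-0.0015, -0.001, 0.0047]
```

Call:
apply_moves([
  [[0.27,-0.83,0.2,0,0,0],[0.27,-0.83,0.2,0,0,0],[0.27,-0.83,0.2,0,0,0],[0.27,-0.83,0.2,0,0,0],[0.27,-0.83,0.2,0,0,0],[0.271,-0.834,0.205,0,0,0.004],[0.271,-0.834,0.205,0,0,0.004],[0.271,-0.834,0.205,0,0,0.004],[0.271,-0.834,0.205,0,0,0.004],[0.271,-0.834,0.205,0,0,0.004]],
])

```text
time: 2.5
position: [460.7, 55.0, 190.2]
tool_rot: [-179.9, -0.1, 16.5]
force: [0.9, -0.1, 0.2]
finger_gap: 85.4
```

```bash
python3 -c "
from h import *
st();delta([460.5,56,124],16.5)
a=[]
for n in('side','top'):
  c=bot.read_camera(n);u,v=proj(c,[460,56,120]).round().astype(int);f=c['frame'][v-50:v+50,u-50:u+50,::-1].copy();a.append(cv2.resize(f,(400,400),interpolation=cv2.INTER_CUBIC))
  print(n,u,v)
cv2.imwrite('pics/above.png',np.hstack(a))"
```

```text
2.5 [460.7  55.  190.2] [-1.7988e+02 -1.1000e-01  1.6480e+01] F [ 0.9 -0.1  0.2] T [-0.03 -0.    0.01] gap 85.4 q6 76.3
delta [-0.0001, -0.0029, 0.2207] [-0.0014, -0.0012, -0.0002]
side 349 259
top 269 263
```

View pics/above.png

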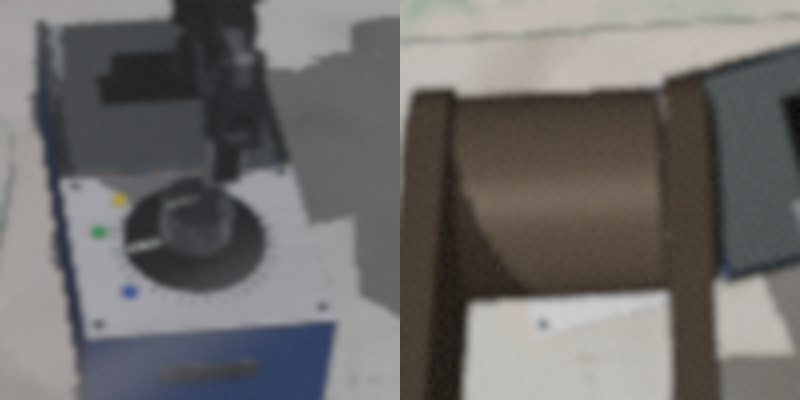

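The side view shows the fingers lined up with the knob. The pointer and all three marks stay visible, and the top view is blocked by the arm. Descending.

Call:
apply_moves([
  [[0,-0.003,0.08,0,0,0],[0,-0.003,0.15,0,0,0],[0,-0.003,0.19,0,0,0],[0,-0.003,0.21,0,0,0],[0,-0.003,0.22,0,0,0],[0,-0.003,0.22,0,0,0]],
])

```text
time: 3.2
position: [460.6, 56.1, 124.3]
tool_rot: [-179.9, -0.1, 16.5]
force: [0.3, 0.1, 0.1]
finger_gap: 85.3
```

Call:
apply_moves([
  [[0,0,0,0,0,0],[0,0,0,0,0,0],[0,0,0,0,0,0],[0,0,0,0,0,0],[0,0,0,0,0,0],[0,0,0,0,0,0],[0,0,0,0,0,0],[0,0,0,0,0,0]],
], claw=-0.1, squeeze=30)

```text
time: 4.0
position: [460.7, 56.7, 124.9]
tool_rot: [-179.8, -0.2, 16.4]
force: [-3.4, 9.8, 13.6]
finger_gap: 41.3
```

```bash
python3 -c "
from h import *
st()
c=bot.read_camera('side');cv2.imwrite('pics/grip.png',cv2.resize(c['frame'][210:310,295:405,::-1],(770,700),interpolation=cv2.INTER_CUBIC)[:600])"
```

```text
4.0 [460.7  56.7 124.9] [-1.7984e+02 -1.6000e-01  1.6450e+01] F [-3.4  9.8 13.6] T [1.69 0.6  0.01] gap 41.3 q6 76.4
```

View pics/grip.png

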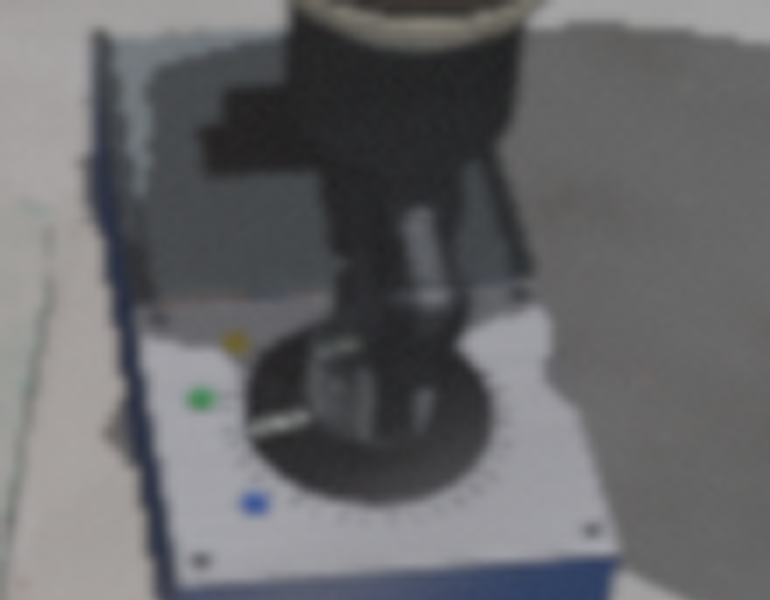

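The grip is good: gap 41.3 on a 42 mm knob, with a small side load. I'll re-centre slightly, squeeze harder, and turn clockwise most of the way.

Call:
apply_moves([
  [[0,-0.003,-0.003,0,0,0],[0,-0.003,-0.003,0,0,0],[0,-0.003,-0.003,0,0,0]],
], squeeze=60)

```text
time: 4.35
position: [460.6, 57.0, 125.5]
tool_rot: [-179.9, -0.1, 16.5]
force: [4.7, -9.7, -17.1]
finger_gap: 40.1
```

Call:
apply_moves([
  [[0,0,0,0,0,0.03],[0,0,0,0,0,0.07],[0,0,0,0,0,0.11],[0,0,0,0,0,0.15],[0,0,0,0,0,0.19],[0,0,0,0,0,0.23],[0,0,0,0,0,0.27],[0,0,0,0,0,0.31],[0,0,0,0,0,0.35],[0,0,0,0,0,0.39],[0,0,0,0,0,0.43],[0,0,0,0,0,0.47],[0,0,0,0,0,0.5],[0,0,0,0,0,0.52],[0,0,0,0,0,0.53],[0,0,0,0,0,0.53]],
])

```text
time: 5.95
position: [460.8, 57.8, 125.4]
tool_rot: [-179.8, -0.0, -31.3]
force: [2.7, 12.7, -8.9]
finger_gap: 40.0
```

```bash
cat >> h.py <<'E'
def pointer(c,X=(461.5,57),yaw=15.15,z=95):  # cw dial angle of white line on the disc: background-subtracted brightness sampled on the ring
    g=c["frame"].min(2).astype(np.float32);A=np.arange(-1.2,1.3,.01);res=[]
    for r in np.arange(28,43,1.):
        uv=np.array([proj(c,[X[0]+r*np.cos(np.radians(yaw)-a),X[1]+r*np.sin(np.radians(yaw)-a),z]) for a in A],np.float32)
        res.append(cv2.remap(g,uv[:,0],uv[:,1],cv2.INTER_LINEAR).ravel() if 0 else cv2.remap(g,uv[None,:,0],uv[None,:,1],cv2.INTER_LINEAR)[0])
    s=np.mean(res,0);i=int(s.argmax());w=slice(max(i-15,0),i+16);b=np.clip(s[w]-np.median(s)-.4*(s[i]-np.median(s)),0,None)
    return round(float((b*A[w]).sum()/b.sum()),3),round(float(s[i]),1),round(float(np.median(s)),1)
E
python3 -c "
from h import *
st()
c=bot.read_camera('side');print(pointer(c),pointer(c,(462.3,57.4)))
c0=dict(c,frame=cv2.imread('pics/side0.png')[:,:,::-1]);print('ref start',pointer(c0),pointer(c0,(462.3,57.4)))
cv2.imwrite('pics/t1.png',cv2.resize(c['frame'][225:305,295:405,::-1],(770,560),interpolation=cv2.INTER_CUBIC))"
```

```text
5.95 [460.8  57.8 125.4] [-1.7975e+02 -1.0000e-02 -3.1280e+01] F [ 2.7 12.7 -8.9] T [ 2.03 -0.39 -0.09] gap 40.0 q6 124.2
(0.573, 70.5, 41.3) (0.592, 71.1, 41.6)
ref start (-0.235, 112.1, 53.3) (-0.236, 112.0, 53.7)
```

View pics/t1.png

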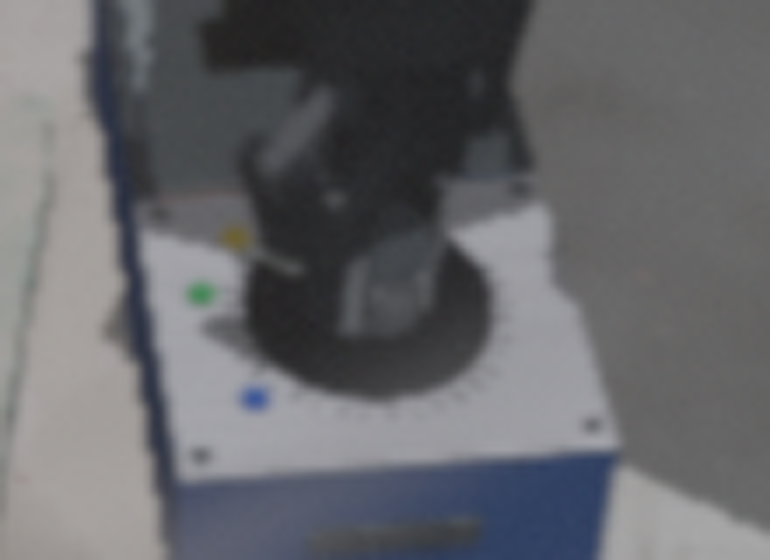

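The pointer is just short of yellow. The camera reads 0.58–0.59 and the tool turn implies 0.60. I'll finish the turn and hold about 1.3 s.

Call:
apply_moves([
  [[0,0,0,0,0,0.03],[0,0,0,0,0,0.06],[0,0,0,0,0,0.09],[0,0,0,0,0,0.115],[0,0,0,0,0,0.13],[0,0,0,0,0,0.13],[0,0,0,0,0,0.13],[0,0,0,0,0,0.13],[0,0,0,0,0,0.13],[0,0,0,0,0,0.13],[0,0,0,0,0,0.13],[0,0,0,0,0,0.13],[0,0,0,0,0,0.13]],
])

```text
time: 7.3
position: [460.9, 58.1, 125.4]
tool_rot: [-179.7, 0.0, -43.0]
force: [2.2, 4.9, -7.5]
finger_gap: 40.2
```

```bash
python3 -c "
from h import *
st()
c=bot.read_camera('side');print(pointer(c),pointer(c,(462.3,57.4)))
cv2.imwrite('pics/t2.png',cv2.resize(c['frame'][225:305,295:405,::-1],(770,560),interpolation=cv2.INTER_CUBIC))"
```

```text
7.3 [460.9  58.1 125.4] [-1.7973e+02  4.0000e-02 -4.2970e+01] F [ 2.2  4.9 -7.5] T [ 0.81 -0.32 -0.11] gap 40.2 q6 135.9
(-1.131, 50.5, 41.4) (-1.132, 50.2, 41.8)
```

View pics/t2.png

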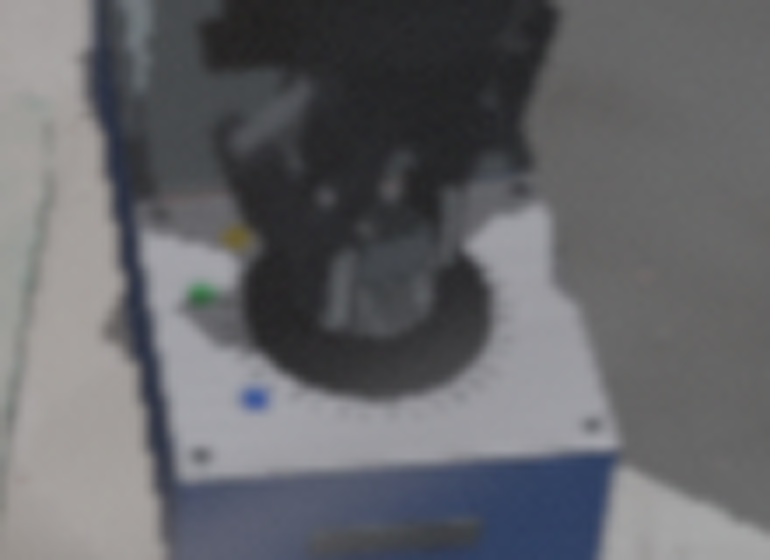

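The pointer is now hidden by the near finger. The tool turned 59.4° with no sign of slip, which puts the dial at about 0.80, on yellow. I'll hold briefly, then turn anticlockwise most of the way.

Call:
apply_moves([
  [[0,0,0,0,0,0],[0,0,0,0,0,0],[0,0,0,0,0,0],[0,0,0,0,0,-0.03],[0,0,0,0,0,-0.08],[0,0,0,0,0,-0.13],[0,0,0,0,0,-0.19],[0,0,0,0,0,-0.25],[0,0,0,0,0,-0.31],[0,0,0,0,0,-0.37],[0,0,0,0,0,-0.43],[0,0,0,0,0,-0.49],[0,0,0,0,0,-0.55],[0,0,0,0,0,-0.61],[0,0,0,0,0,-0.67],[0,0,0,0,0,-0.73],[0,0,0,0,0,-0.78],[0,0,0,0,0,-0.81],[0,0,0,0,0,-0.83],[0,0,0,0,0,-0.83]],
])

```text
time: 9.35
position: [460.7, 56.8, 125.4]
tool_rot: [-180.0, -0.2, 31.8]
force: [0.9, -19.7, -4.7]
finger_gap: 40.0
```

```bash
python3 -c "
from h import *
st()
c=bot.read_camera('side');print(pointer(c),pointer(c,(462.3,57.4)))"
```

```text
9.35 [460.7  56.8 125.4] [-179.95   -0.19   31.85] F [  0.9 -19.7  -4.7] T [-3.23 -0.16  0.04] gap 40.0 q6 61.1
(-0.495, 127.1, 46.6) (-0.503, 126.3, 46.3)
```

The camera reads −0.50 and the tool turn gives −0.503, so they agree. 0.198 rad remains to blue.

Call:
apply_moves([
  [[0,0,0,0,0,-0.03],[0,0,0,0,0,-0.06],[0,0,0,0,0,-0.09],[0,0,0,0,0,-0.115],[0,0,0,0,0,-0.126],[0,0,0,0,0,-0.126],[0,0,0,0,0,-0.126],[0,0,0,0,0,-0.126],[0,0,0,0,0,-0.126],[0,0,0,0,0,-0.126],[0,0,0,0,0,-0.126],[0,0,0,0,0,-0.126],[0,0,0,0,0,-0.126],[0,0,0,0,0,-0.126],[0,0,0,0,0,-0.126]],
])

```text
time: 10.9
position: [460.9, 56.4, 125.4]
tool_rot: [180.0, -0.2, 43.2]
force: [2.5, -5.5, -6.0]
finger_gap: 40.4
```

```bash
python3 -c "
from h import *
st()
c=bot.read_camera('side');print(pointer(c),pointer(c,(462.3,57.4)))
cv2.imwrite('pics/t3.png',cv2.resize(c['frame'][225:305,295:405,::-1],(770,560),interpolation=cv2.INTER_CUBIC))"
```

```text
10.9 [460.9  56.4 125.4] [179.98  -0.18  43.15] F [ 2.5 -5.5 -6. ] T [-0.84 -0.19  0.06] gap 40.4 q6 49.9
(-0.685, 120.0, 45.2) (-0.697, 120.0, 45.7)
```

View pics/t3.png

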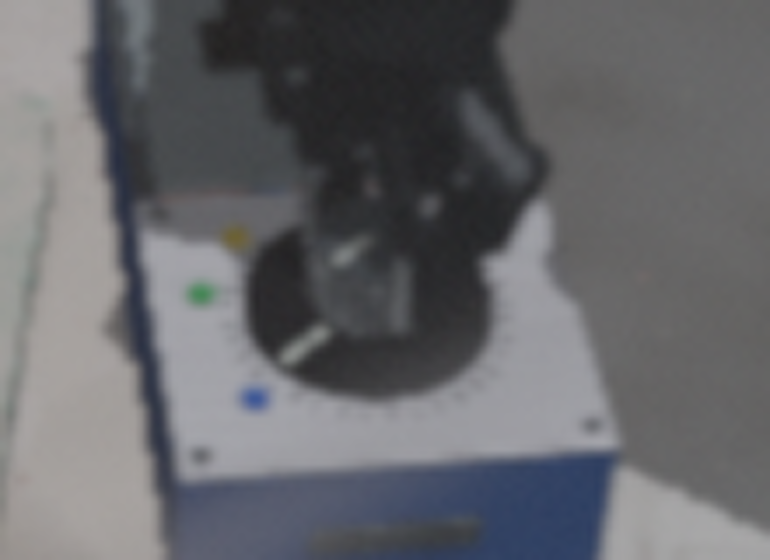

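The pointer line runs to the blue dot, reading −0.685 to −0.70. Now clockwise 0.95 rad to green, then hold.

Call:
apply_moves([
  [[0,0,0,0,0,0],[0,0,0,0,0,0.03],[0,0,0,0,0,0.08],[0,0,0,0,0,0.13],[0,0,0,0,0,0.19],[0,0,0,0,0,0.25],[0,0,0,0,0,0.31],[0,0,0,0,0,0.37],[0,0,0,0,0,0.43],[0,0,0,0,0,0.49],[0,0,0,0,0,0.54],[0,0,0,0,0,0.57],[0,0,0,0,0,0.59],[0,0,0,0,0,0.604],[0,0,0,0,0,0.604],[0,0,0,0,0,0.604],[0,0,0,0,0,0.604],[0,0,0,0,0,0.604]],
])

```text
time: 12.75
position: [460.6, 57.3, 125.4]
tool_rot: [-179.8, -0.1, -11.2]
force: [-0.0, 14.9, -4.7]
finger_gap: 40.0
```

```bash
python3 -c "
from h import *
st()
c=bot.read_camera('side');print(pointer(c),pointer(c,(462.3,57.4)))"
```

```text
12.75 [460.6  57.3 125.4] [-1.7981e+02 -9.0000e-02 -1.1240e+01] F [-0.  14.9 -4.7] T [ 2.58  0.06 -0.07] gap 40.0 q6 104.2
(0.244, 99.3, 42.4) (0.254, 102.5, 42.9)
```

On green: 0.244–0.254 by camera, 0.248 by tool turn. I'll hold, release, and rise.

Call:
apply_moves([
  [[0,0,0,0,0,0],[0,0,0,0,0,0],[0,0,0,0,0,0],[0,0,0,0,0,0],[0,0,0,0,0,0],[0,0,0,0,0,0],[0,0,0,0,0,0],[0,0,0,0,0,0]],
])

```text
time: 13.6
position: [460.6, 57.5, 125.4]
tool_rot: [-179.8, -0.1, -11.3]
force: [1.1, 5.6, -4.5]
finger_gap: 39.8
```

Call:
apply_moves([
  [[0,0,0,0,0,0],[0,0,0,0,0,0],[0,0,0,0,0,0],[0,0,0,0,0,0],[0,0,0,0,0,0],[0,0,0,0,0,0],[0,0,-0.05,0,0,0],[0,0,-0.13,0,0,0],[0,0,-0.2,0,0,0],[0,0,-0.25,0,0,0],[0,0,-0.25,0,0,0]],
], claw=1)

```text
time: 14.7
position: [461.5, 57.2, 202.1]
tool_rot: [-179.7, -0.3, -11.3]
force: [-0.3, 0.5, -0.8]
finger_gap: 85.2
```

```bash
python3 -c "
from h import *
st()
c=bot.read_camera('side');print(pointer(c),pointer(c,(462.3,57.4)))
th=np.radians(15.15);X=np.array([461.,56.9])+149*np.array([np.sin(th),-np.cos(th)]);print(X)
delta([*X,200],15.15)"
```

```text
14.7 [461.5  57.2 202.1] [-179.75   -0.26  -11.25] F [-0.3  0.5 -0.8] T [-0.04  0.01 -0.  ] gap 85.2 q6 104.3
(0.236, 71.3, 45.3) (0.249, 72.7, 45.2)
[499.94069453 -86.9214946 ]
delta [0.2213, 0.4459, 0.0024] [-0.0021, -0.0027, -0.2933]
```

The dial still reads about 0.245 after release. Moving over the rib with the jaws along the box's y.

Call:
apply_moves([
  [[0.06,0.11,0,0,0,-0.08],[0.12,0.22,0,0,0,-0.15],[0.17,0.33,0,0,0,-0.22],[0.22,0.44,0,0,0,-0.29],[0.221,0.446,0,0,0,-0.293],[0.221,0.446,0,0,0,-0.293],[0.221,0.446,0,0,0,-0.293],[0.221,0.446,0,0,0,-0.293]],
])

```text
time: 15.55
position: [499.4, -86.0, 200.4]
tool_rot: [-179.9, -0.2, 15.1]
force: [0.7, 0.8, -0.6]
finger_gap: 85.0
```

```bash
python3 -c "
from h import *
st();delta([500,-87,122],15.15)
c=bot.read_camera('side');print(pointer(c))
cv2.imwrite('pics/t4.png',cv2.resize(c['frame'][180:300,280:420,::-1],(700,600),interpolation=cv2.INTER_CUBIC))"
```

```text
15.55 [499.4 -86.  200.4] [-179.85   -0.24   15.13] F [ 0.7  0.8 -0.6] T [ 0.05 -0.01  0.01] gap 85.0 q6 61.3
delta [-0.0001, 0.0043, 0.2613] [-0.0017, -0.0027, -0.0002]
(0.238, 105.9, 49.7)
```

View pics/t4.png

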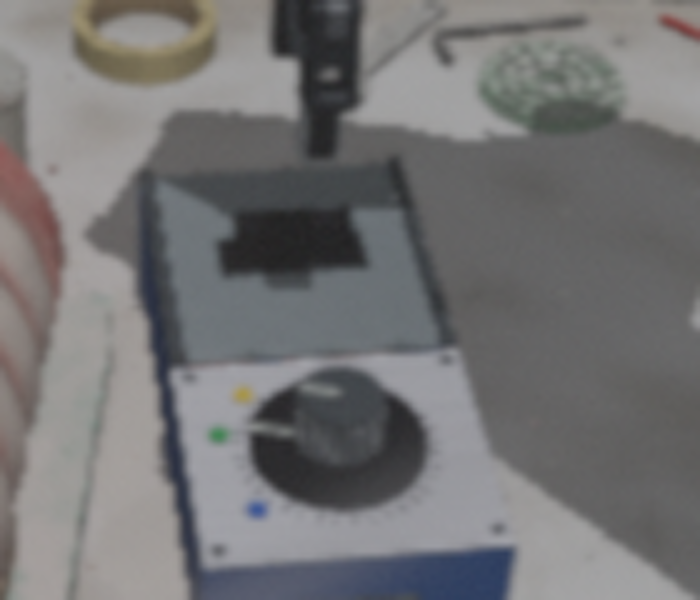

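The picture shows the pointer on the green dot, the lid shut, and the gripper above the rib. Descending and closing.

Call:
apply_moves([
  [[0,0.004,0.1,0,0,0],[0,0.004,0.17,0,0,0],[0,0.004,0.22,0,0,0],[0,0.004,0.25,0,0,0],[0,0.004,0.26,0,0,0],[0,0.004,0.26,0,0,0]],
])

```text
time: 16.2
position: [500.2, -86.6, 122.6]
tool_rot: [-179.9, -0.2, 15.2]
force: [0.1, -1.2, 0.0]
finger_gap: 85.4
```

Call:
apply_moves([
  [[0,0,0,0,0,0],[0,0,0,0,0,0],[0,0,0,0,0,0],[0,0,0,0,0,0],[0,0,0,0,0,0],[0,0,0,0,0,0],[0,0,0,0,0,0],[0,0,0,0,0,0],[0,0,0,0,0,0],[0,0,0,0,0,0],[0,0,0,0,0,0],[0,0,0,0,0,0]],
], claw=-0.8, squeeze=30)

```text
time: 17.4
position: [500.3, -86.7, 122.9]
tool_rot: [-179.9, -0.3, 15.2]
force: [-1.1, -0.9, 5.9]
finger_gap: 13.1
```

```bash
python3 -c "
from h import *
st()
c=bot.read_camera('side');print(pointer(c))"
```

```text
17.4 [500.3 -86.7 122.9] [-179.87   -0.26   15.16] F [-1.1 -0.9  5.9] T [-0.18  0.24 -0.02] gap 13.1 q6 61.1
(0.238, 109.0, 50.9)
```

Rib gripped at gap 13.1. Sliding along tool +y (box −y).

Call:
apply_moves([
  [[0,0.01,0,0,0,0],[0,0.03,0,0,0,0],[0,0.06,0,0,0,0],[0,0.09,0,0,0,0],[0,0.12,0,0,0,0],[0,0.15,0,0,0,0],[0,0.18,0,0,0,0],[0,0.21,0,0,0,0],[0,0.24,0,0,0,0],[0,0.27,0,0,0,0],[0,0.3,0,0,0,0],[0,0.33,0,0,0,0],[0,0.35,0,0,0,0],[0,0.365,0,0,0,0],[0,0.37,0,0,0,0],[0,0.37,0,0,0,0]],
])

```text
time: 19.05
position: [529.6, -195.3, 122.9]
tool_rot: [-179.9, -0.3, 15.1]
force: [-2.3, -2.1, 5.8]
finger_gap: 13.4
```

Call:
apply_moves([
  [[0,0.006,0,0,0,0],[0,0.012,0,0,0,0],[0,0.015,0,0,0,0],[0,0.018,0,0,0,0],[0,0.018,0,0,0,0],[0,0.018,0,0,0,0]],
])

```text
time: 19.65
position: [530.3, -198.2, 122.8]
tool_rot: [-179.7, -0.2, 15.1]
force: [1.5, 32.1, 16.0]
finger_gap: 13.1
```

```bash
python3 -c "
from h import *
st();o=bot.get_obs();print('slid',np.hypot(*(o['position'][:2]-[500.3,-86.7])))
c=bot.read_camera('side');print(pointer(c))"
```

```text
19.65 [ 530.3 -198.2  122.8] [-179.67   -0.23   15.08] F [ 1.5 32.1 16. ] T [ 5.2  -0.22  0.05] gap 13.1 q6 50.6
slid 115.45596327350228
(0.238, 112.3, 52.7)
```

The lid is against its stop: 115.5 mm slid and force rising. I'll relieve the load, release, and rise.

Call:
apply_moves([
  [[0,0,0,0,0,0],[0,0,0,0,0,0],[0,0,0,0,0,0]],
])

```text
time: 20.0
position: [530.3, -198.0, 122.9]
tool_rot: [-179.6, -0.2, 15.1]
force: [1.1, 11.7, 6.1]
finger_gap: 13.1
```

Call:
apply_moves([
  [[0,0,0,0,0,0],[0,0,0,0,0,0],[0,0,0,0,0,0],[0,0,0,0,0,0],[0,0,0,0,0,0],[0,0,0,0,0,0],[0,0,-0.05,0,0,0],[0,0,-0.15,0,0,0],[0,0,-0.25,0,0,0],[0,0,-0.35,0,0,0],[0,0,-0.4,0,0,0],[0,0,-0.4,0,0,0]],
], claw=1)

```text
time: 21.2
position: [531.1, -199.4, 245.2]
tool_rot: [-179.8, -0.4, 15.1]
force: [0.7, 0.5, -0.1]
finger_gap: 85.4
```

```bash
python3 -c "
from h import *
st()
c=bot.read_camera('side');print(pointer(c),pointer(c,(462.3,57.4)))
cv2.imwrite('pics/end.png',cv2.resize(c['frame'][160:400,220:460,::-1],(600,600),interpolation=cv2.INTER_CUBIC))"
```

```text
21.2 [ 531.1 -199.4  245.2] [-179.77   -0.41   15.06] F [ 0.7  0.5 -0.1] T [-0.01 -0.04  0.04] gap 85.4 q6 50.7
(0.237, 109.0, 50.9) (0.25, 110.7, 51.7)
```

View pics/end.png

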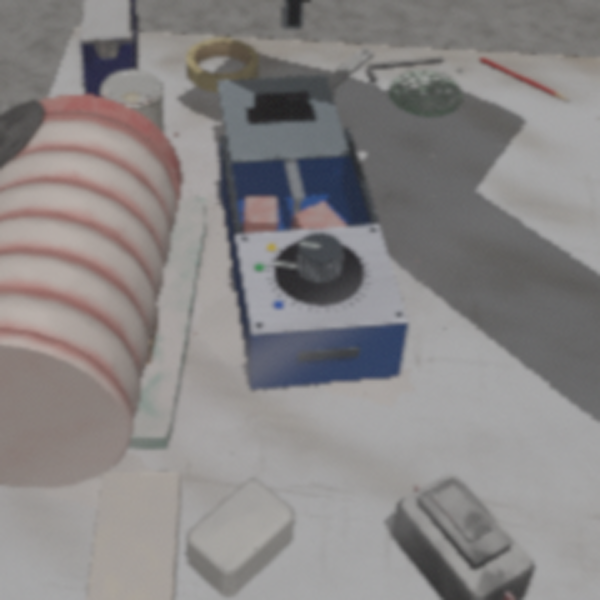

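The lid is open with the samples visible. The pointer is on green, the bystanders are in place and the arm is clear. Handing in.

```bash
python3 -c "
from workcell import bot
print(bot.sign_off())"
```

```text
the job is handed in; nothing more can be done
None
```

The lock box is open, with the dial left on the green mark. I handed the job in at about 21 s of the 58 s allowed; the hand-in gives no verdict.

I dialled the code clockwise to yellow, anticlockwise to blue, then clockwise to green, holding about a second on each. I then slid the lid by its rib until it met the stop.

| Check | Target | Camera | Tool turn |
|---|---|---|---|
| Yellow mark | +0.80 rad | no reading | +0.80 |
| Blue mark | −0.70 rad | −0.685 to −0.697 | −0.70 |
| Green mark, final | +0.25 rad | 0.237 to 0.250 | +0.248 |
| Lid travel | 115 mm | seen open | 115.5 mm |

- **Yellow mark:** the finger hid the pointer there, so the automatic camera reading was meaningless. That stop rests on the tool turn alone, which agreed with the camera within about 0.03 rad at the other checks.
- **Forces:** the highest reading I saw was about 32 N at the wrist, against the lid stop.
- **At the end:** the gripper was open and clear of the box. The other things looked to be where they started in the final side view; I did not measure them.

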